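Lay out the soldering place at a goldsmith's bench

TASK

Set up the soldering place: lay the pale firebrick flat in the middle of the red tray, its long side along the tray's long side, put the black charcoal block squarely on top of the brick in its middle, and lay the silver band flat on the middle of the charcoal, ready to solder. Stand the empty steel rinse cup on the bench midway between the tray and the white pickle crock, clear of both, and stand the little flux jar on the bench about 3 cm off the opposite short end of the tray, both in line with the tray's middle. Leave the tweezers, the file and the pliers where they lie.

Things in the scene. Friction and masses are not known exactly. Their poses are not given: they have to be found in the camera images.
- tray: Red enamelled steel soldering tray, fixed to the bench, at the far side of the loose things. 150 mm along its own x, 200 mm (long side) along its own y, floor 3 mm thick, rim 10 mm high and 3 mm thick all round. Origin: centre of its underside, on the bench top; z up. Its short ends are at y = +100 mm and y = -100 mm of its own frame.
- crock: Lidded white stoneware pickle crock with a blue line and a black knob, fixed. Round, 111 mm diameter, lid at 81 mm, knob top at 98 mm. It stands off one of the tray's short ends, nearly in line with the tray's long axis, its middle 280 to 310 mm from the tray's middle; which end changes. Off the other end, as far away, stands a round steel bench block (80 mm diameter, top at 38 mm) on a dark pad (108 mm diameter, 8 mm thick), also fixed. Origin: centre of its underside; z up.
- brick_mid (a point): Pale firebrick, loose, lying flat on the bench: 120 mm along its x, 64 mm along its y, 32 mm high (z up). The point is its centre, 16 mm above its underside. About 0.26 kg.
- charcoal_mid (a point): Black charcoal soldering block, loose, lying flat: 80 mm along its x, 56 mm along its y, 28 mm high (z up). The point is its centre, 14 mm above its underside. About 0.09 kg.
- band_mid (a point): Silver napkin band, a plain open ring, loose, lying flat with its axis (z) upright: 44 mm outside diameter, 38 mm inside, 22 mm high. The point is its centre, 11 mm above its underside. About 0.055 kg.
- cup_mid (a point): Empty steel rinse cup, loose, upright, open at the top, straight walls: 60 mm diameter, 56 mm high, wall 3 mm. The point is on its axis (z up), 28 mm above its underside. About 0.13 kg.
- flux_mid (a point): Small white flux jar with a black screw lid, loose, upright: 44 mm diameter at the lid (43 mm below it), 48 mm high. The point is on its axis (z up), 24 mm above its underside. About 0.08 kg.
- tweezers_mid (a point): Steel tweezers lying loose on the bench, to be left alone: 145 mm along x, 12 mm wide, 8 mm high. The point is near their middle, 4 mm up.
- file_mid (a point): Needle file with a wooden handle lying loose on the bench, to be left alone: 157 mm along x (the handle towards -x), 13 mm wide and high. The point is near its middle, 6.5 mm up.
- pliers_mid (a point): Small flat-nose pliers with blue grips lying loose on the bench, to be left alone: about 112 mm along x (the jaws towards +x), 40 mm wide, 10 mm high. The point is near their middle, 5 mm up.
There are look-alikes about, which are no part of the job. Of the things shaped like the part that bears band_mid, the aluminium one is meant.

How it is judged (in metres and radians):
At the end, for the whole second after the job is handed in: All at rest: brick within 15 mm of the tray's middle, charcoal within 12 mm of the brick's, band within 12 mm of the charcoal's, squared within 0.17 rad; cup 12 mm clear of tray and crock, jar 5 to 60 mm off the other end, both upright and within 30 mm of the tray's long centre line (horizontal distance between brick_mid and tray below 0.015 m and z of brick_mid in the frame of tray between 0.014 and 0.024 m and angle between the x axis of brick_mid and the y axis of tray, either way round below 0.17 rad and horizontal distance between charcoal_mid and brick_mid below 0.012 m and z of charcoal_mid in the frame of brick_mid between 0.025 and 0.035 m and angle between the x axis of charcoal_mid and the x axis of brick_mid, either way round below 0.17 rad and horizontal distance between band_mid and charcoal_mid below 0.012 m and z of band_mid in the frame of charcoal_mid between 0.02 and 0.03 m and angle between band_mid's own z axis and vertical below 0.15 rad and x of cup_mid in the frame of tray between -0.03 and 0.03 m and horizontal distance between cup_mid and tray between 0.142 and 0.22 m and horizontal distance between cup_mid and crock between 0.097 and 0.16 m and angle between each of cup_mid, flux_mid's own z axis and vertical below 0.1 rad and height (world z) of cup_mid between 0.023 and 0.033 m and x of flux_mid in the frame of tray between -0.03 and 0.03 m and horizontal distance between flux_mid and tray between 0.127 and 0.182 m and horizontal distance between flux_mid and crock above 0.35 m and height (world z) of flux_mid between 0.019 and 0.029 m and linear speed of each of brick, charcoal, band, cup, flux below 0.02 m/s); the robot touches nothing.
It fails at once if the tweezers moved by more than 25 mm (distance of tweezers_mid from where it was at the start of the episode above 0.025 m).
It fails at once if the needle file moved by more than 25 mm (distance of file_mid from where it was at the start of the episode above 0.025 m).
It fails at once if the pliers moved by more than 25 mm (distance of pliers_mid from where it was at the start of the episode above 0.025 m).
It also fails if it takes over 138 s, if anything falls off the work surface, if the arm or the gripper's body presses on something with over 40 N, if the wrist force passes 120 N, or if a joint passes its speed limit or range.

ROBOT

A 6-joint arm with a two-finger parallel gripper is mounted at the origin on the work surface. World frame = base frame: x ahead of the robot, y to its left, z up, the work surface at z = 0. Lengths are in mm, angles in rad, forces in N, time in s.
With the tool pointing down it reaches from about 325 to 850 mm from the base axis. Payload 15.5 kg.
Tool frame: the origin (TCP) lies midway between the tips of the shut fingers; the grasp point (between the pads) lies 19 mm behind it; z points along the fingers, y is the line along which they close (so a half turn about z gives the same grasp; the last joint's range is limited). The gripper opens to 91 mm and grips with 3 to 60 N. Pads are 32 mm wide; open, the fingers measure 118 mm over their backs; the gripper's body (76 mm by 178 mm) begins 60 mm behind the grasp point.
Start: joints at [1.119, 0.494, 1.345, -0, 1.302, -0.096], TCP at [218.294, 585.64, 213.915] pointing down, gripper open.
Joint ranges: [-2.91, 2.91], [-0.82, 2.16], [0.22, 2.67], [-1.22, 4.37], [0.12, 2.79], [-3.08, 3.08]. Speed limits (rad/s): [1.89, 1.89, 2.57, 3.01, 3.01, 3.01].

INTERFACE

Orientations are given as a unit quaternion [w, x, y, z].
In Python, from rig import env gives the robot as it stands. The module is installed in compiled form; this text tells all that it offers. Calls block until the motion is done:
- env.movep(position, orientation): joint-space move of the TCP to a pose.
- env.movel(position, rotation=None, velocity=150, f_stop=None): straight line of the TCP; rotation=None keeps the orientation; velocity is the mean speed in mm/s. With f_stop (N) it stops when the force on the tool has changed by that much, and returns True; else False.
- env.set_joints(angles): joint-space move.
- env.grip(opening, squeeze=None): finger opening in mm; squeeze is the grip in N (None keeps the last); returns when the fingers have stopped.
- env.sleep(seconds).
- env.solve_ik(position, orientation): joint angles nearest the present ones, or None.
- env.get_state(): the state.
- env.capture(name): name is "scene" or "side" or "wrist"; returns a dict with "color" (400x640x3 uint8, red, green, blue), "fx", "fy", "cx", "cy" (pixels), "R" (3x3) and "t" (3): a world point X has camera coordinates R X + t. Camera axes: x right, y down, z forward; pixel columns grow to the right and rows downward; lengths in mm; the calibration is good to about 2 mm. A picture is of the moment at which its call begins. There is no depth.
A pose or a line that the arm cannot do raises env.PlanningError and nothing moves.
- env.finish_job(): hands the job in; it is judged then, once.
The state is a dict: "time": time; "joints": joint angles; "joint_vel": joint speeds; "effort": joint torques, N m; "position": TCP position; "ee_rot": TCP orientation; "force": force on the tool from outside, world axes, zero at the start; "moment": the same for the moment, N m; "finger_gap": finger opening in mm; "grip_force": force on a finger pad.
Only numpy, scipy, OpenCV 4.12 (cv2) and the standard library are available. Lean on these libraries where they do the work, as an engineer would, in place of code of your own. Each camera call takes 0.05 s, during which the arm holds its last target. There are 200 camera calls.

## Working session

There is one attempt and no reset: what is moved stays moved. The work goes in short steps, each a Python script; the robot and the scene stay as the last script left them, time stands still between calls to the robot, and variables do not carry over. Pictures are saved under pics/ and viewed, at most 14 in all, crops included, and the job is handed in when it is done.

```bash
mkdir -p pics; python3 - <<'E'
from rig import env
import cv2,pickle
d={}
for n in("scene","side","wrist"):
    c=env.capture(n);d[n]=c;cv2.imwrite(f"pics/{n}0.png",c["color"][:,:,::-1]);print(n,c["fx"],c["cx"],c["cy"],c["R"].round(3).tolist(),c["t"].round(1))
pickle.dump(d,open("cap0.pkl","wb"))
print(env.get_state())
E
```

```text
scene 475.4793245415345 317.7139074390203 201.24617945882017 [[-0.576, 0.817, 0.008], [0.639, 0.457, -0.619], [-0.51, -0.351, -0.786]] [ 258.  -330.4 1697. ]
side 474.4074843122986 321.3560607188652 203.3514888295648 [[0.951, -0.308, 0.001], [-0.158, -0.492, -0.856], [0.264, 0.814, -0.517]] [-488.2  154.4 1087.8]
wrist 333.93263211135235 317.3890578679893 198.43986097704334 [[0.349, 0.937, -0.001], [0.898, -0.334, 0.286], [0.268, -0.101, -0.958]] [-624.9  -31.3  392.2]
{'time': 0.15, 'joints': array([ 1.11852668e+00,  4.94055595e-01,  1.34594109e+00, -3.05613876e-05,
        1.30249948e+00, -9.55189520e-02]), 'joint_vel': array([ 0.0005127 , -0.00170821, -0.00368194, -0.00127902, -0.00022693,
        0.00063407]), 'effort': array([ 9.56393051e-04, -8.79207873e+01, -3.82050455e+01,  7.06903590e-02,
        5.02789684e-02, -4.50284085e-05]), 'position': array([218.16950423, 585.39832772, 213.4819888 ]), 'ee_rot': array([-1.08009573e-04,  1.77426925e-01,  9.84133874e-01, -4.38903165e-04]), 'force': array([-0.42046781,  0.68763856, -0.00162027]), 'moment': array([-0.04673271,  0.0408996 , -0.00370052]), 'grip_force': 0.0, 'finger_gap': 91.44225775884689}
```

View pics/scene0.png

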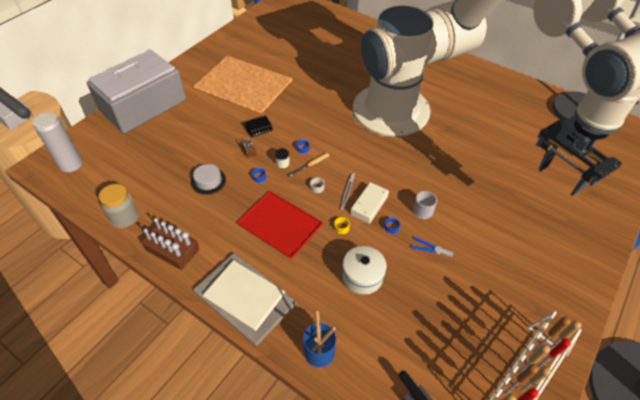

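View pics/side0.png

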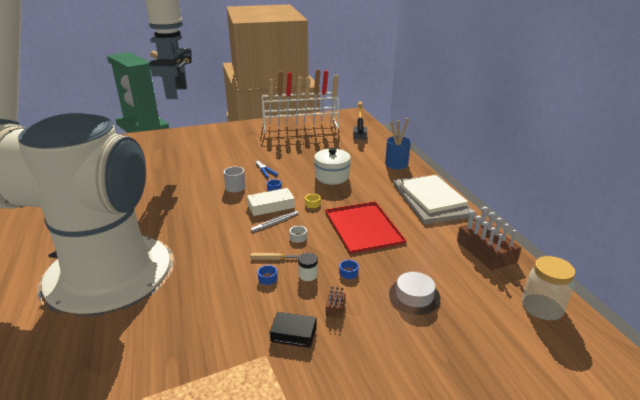

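The scene view shows the tray (279,223), crock (364,270), steel block (207,178), brick (370,202), charcoal (258,126), silver band (317,185), cup (425,204), flux (282,157), tweezers (347,190), file (310,165) and pliers (432,246). The side view shows the same things: brick (271,202), band (298,234), flux (308,268), charcoal (293,330), cup (234,180).

```bash
cat > h.py <<'E'
import numpy as np,cv2
def cast(c,u,v,z):
    d=c["R"].T@np.array([(u-c["cx"])/c["fx"],(v-c["cy"])/c["fy"],1]);o=-c["R"].T@c["t"]
    return o+d*(z-o[2])/d[2]
def proj(c,X):
    p=c["R"]@np.asarray(X,float)+c["t"];return np.array([c["fx"]*p[0]/p[2]+c["cx"],c["fy"]*p[1]/p[2]+c["cy"]])
def down(a): # tool down, tool y axis (closing line) at world angle a
    t=a-np.pi/2   # tool x at... z down: x=(cos b,sin b), y=(sin b,-cos b) => b=a+pi/2
    b=a+np.pi/2
    return [0,float(np.cos(b/2)),float(np.sin(b/2)),0]
E
python3 - <<'E'
from h import *;import pickle
d=pickle.load(open("cap0.pkl","rb"))
P=dict(tray=((279,223),(364,227),3),crock=((364,270),(332,166),45),block=((207,178),(415,291),30),brick=((370,202),(271,202),16),char=((258,126),(293,330),14),band=((317,185),(298,234),11),cup=((425,204),(234,180),28),flux=((282,157),(308,268),24),tw=((347,190),(274,220),4),file=((310,165),(283,258),6),pli=((432,246),(267,169),5))
for k,(a,b,z) in P.items():print(k,cast(d["scene"],*a,z)[:2].round(),cast(d["side"],*b,z)[:2].round())
for n in d:print(n,(-d[n]["R"].T@d[n]["t"]).round())
for k,x0,y0,x1,y1 in(("scene",180,110,460,300),("side",215,140,445,350)):
    im=d[k]["color"][y0:y1,x0:x1,::-1];cv2.imwrite(f"pics/{k}crop.png",cv2.resize(im,None,fx=2.8,fy=2.8,interpolation=2))
E
```

```text
tray [627. -12.] [624. -18.]
crock [639. 282.] [632. 263.]
block [ 636. -281.] [ 618. -307.]
brick [416. 168.] [417. 159.]
char [ 355. -314.] [ 352. -319.]
band [450.  -1.] [449.  -7.]
cup [337. 307.] [337. 297.]
flux [ 429. -153.] [ 430. -160.]
tw [408.  82.] [408.  85.]
file [392. -70.] [391. -84.]
pli [441. 387.] [454. 382.]
scene [1225.  536. 1127.]
side [ 202. -960.  695.]
wrist [141. 615. 384.]
```

View pics/scenecrop.png

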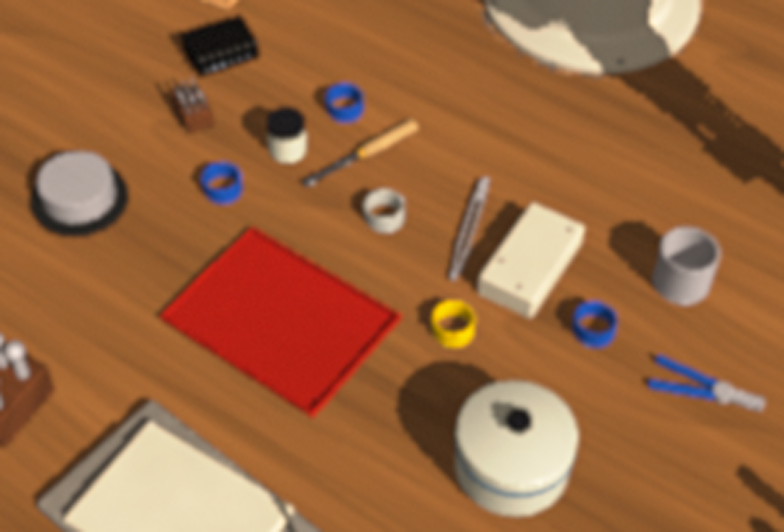

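The crop shows the silver band alone at (383,210), between the file and tweezers; the blue and yellow rings are look-alikes. Both views agree to about 1 cm. Next I'll get overhead wrist views.

```bash
python3 - <<'E'
from rig import env
from h import *;import pickle
d={}
for n,y in(("L",170),("R",-170)):
    env.movep([460,y,320],down(np.pi/2));c=env.capture("wrist");d[n]=c
    cv2.imwrite(f"pics/w{n}.png",c["color"][:,:,::-1])
pickle.dump(d,open("cap1.pkl","wb"));s=env.get_state();print(s["time"],s["position"],(-c["R"].T@c["t"]).round())
E
```

```text
3.325 [ 460.31422259 -168.93634188  320.00623589] [ 378. -169.  491.]
```

View pics/wL.png

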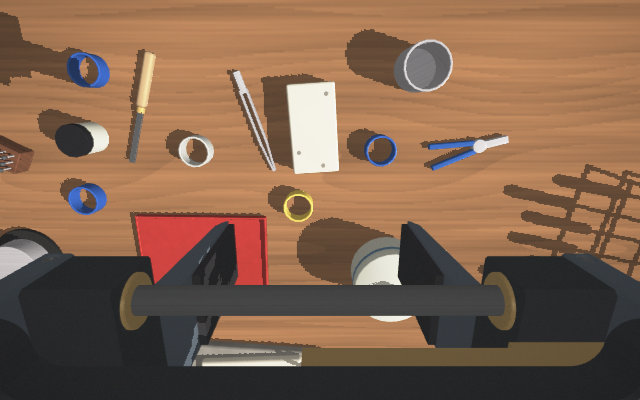

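View pics/wR.png

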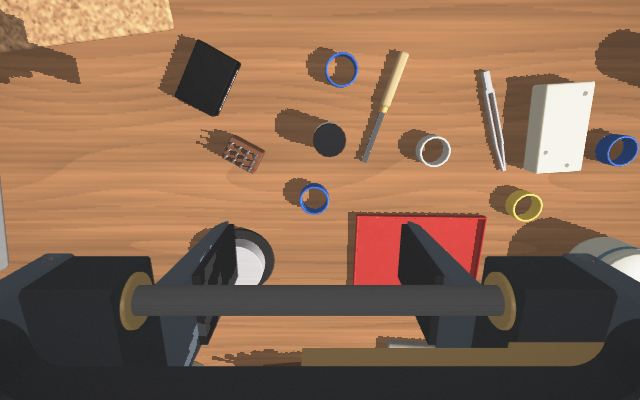

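The left view shows brick (313,128), silver band (196,150), cup (424,66), tweezers (254,120) and pliers (465,147). The right view shows charcoal (206,78), flux lid (329,140), band (433,151) and the tray edge. Next step is measuring by masks.

```bash
cat > meas.py <<'E'
from h import *
def blob(c,roi,f,z,minA=60):
    x0,y0,x1,y1=roi;im=c["color"][y0:y1,x0:x1];h=cv2.cvtColor(cv2.GaussianBlur(im,(3,3),0),cv2.COLOR_RGB2HSV).astype(int)
    m=f(h[...,0],h[...,1],h[...,2]).astype(np.uint8)*255
    m=cv2.morphologyEx(m,cv2.MORPH_OPEN,np.ones((3,3),np.uint8))
    cs,_=cv2.findContours(m,cv2.RETR_EXTERNAL,cv2.CHAIN_APPROX_NONE);k=max(cs,key=cv2.contourArea)[:,0]
    return np.array([cast(c,u+x0,v+y0,z)[:2] for u,v in cv2.convexHull(k)[:,0]],np.float32)
def rect(w):
    (cx,cy),(a,b),t=cv2.minAreaRect(w);t=np.radians(t)
    if a<b:a,b,t=b,a,t+np.pi/2
    return np.array([cx,cy]),a,b,(t+np.pi/2)%np.pi-np.pi/2
E
python3 - <<'E'
from meas import *;import pickle
d=pickle.load(open("cap1.pkl","rb"));d0=pickle.load(open("cap0.pkl","rb"));L,R=d["L"],d["R"]
red=lambda h,s,v:((h<6)|(h>174))&(s>170)&(v>80)
pale=lambda h,s,v:(s<70)&(v>150)
grey=lambda h,s,v:(s<70)&(v>60)
dark=lambda h,s,v:(v<70)&(s<110)
dk=lambda h,s,v:(v<62)
for n,r in(("scene",(220,170,340,270)),("side",(310,190,420,260))):print("tray",n,rect(blob(d0[n],r,red,10)))
print("brick L",rect(blob(L,(270,60,350,190),pale,32)),"R",rect(blob(R,(515,60,600,190),pale,32)))
print("char",rect(blob(R,(150,30,250,125),lambda h,s,v:(v<55)&(s<90),28)))
for n,c,r,f,z in(("bandL",L,(165,125,225,175),pale,22),("bandR",R,(405,125,460,175),pale,22),("cupL",L,(385,30,465,105),grey,56),("fluxR",R,(300,115,355,165),dark,48),("crock",d0["scene"],(335,240,395,300),pale,60)):
    w=blob(c,r,f,z);print(n,rect(w),cv2.minEnclosingCircle(w))
E
```

```text
tray scene (array([628.48748779,  -7.55141449]), 203.1189727783203, 148.7609405517578, np.float64(1.5577441742924183))
tray side (array([622.00067139, -18.5930481 ]), 207.27464294433594, 151.82113647460938, np.float64(1.557094629302548))
brick L (array([416.87420654, 165.80526733]), 118.91079711914062, 63.52511978149414, np.float64(0.06518848265593125)) R (array([416.79888916, 164.83535767]), 119.25517272949219, 63.70124816894531, np.float64(0.06510009899725433))
char (array([ 354.51000977, -313.09521484]), 78.11209106445312, 58.91289138793945, np.float64(-0.5031220628718156))
bandL (array([446.89089966, -16.763237  ]), 38.78061294555664, 14.695608139038086, np.float64(-0.14871903791134944)) ((447.76336669921875, -10.939780235290527), 19.437314987182617)
bandR (array([429.32302856,  -1.80383253]), 14.724566459655762, 3.8756542205810547, np.float64(1.4500091881865709)) ((429.74078369140625, -1.8545455932617188), 7.456202507019043)
cupL (array([339.06051636, 299.63851929]), 70.62698364257812, 58.878963470458984, np.float64(-1.5700554911655793)) ((340.1459045410156, 299.14129638671875), 35.910491943359375)
fluxR (array([ 429.85513306, -152.85725403]), 40.417137145996094, 39.5393180847168, np.float64(0.0008049249650541324)) ((429.8438720703125, -152.8127899169922), 21.110536575317383)
crock (array([643.9899292 , 285.66247559]), 135.0522003173828, 106.98838806152344, np.float64(0.6180302733737917)) ((645.083740234375, 283.0831298828125), 68.69683837890625)
```

```bash
cat > act.py <<'E'
from rig import env
from meas import *
def go(p,a,lin=False,v=250,f=None):
    q0=env.get_state()["joints"];best=None
    for k in(a,a+np.pi):
        q=env.solve_ik(list(p),down(k))
        if q is not None and (best is None or np.abs(q-q0).max()<best[0]):best=(np.abs(q-q0).max(),k)
    if lin:return env.movel(list(p),None,v,f)
    env.movep(list(p),down(best[1]))
def pick(x,y,a,z,op,close,sq,hi=130):
    go((x,y,hi),a);env.grip(op);env.movel([x,y,z],None,200,15)
    env.grip(close,sq);env.movel([x,y,hi],None,250);st()
def st():
    s=env.get_state();print("t%.1f gap%.1f F%.1f z%.1f"%(s["time"],s["finger_gap"],s["grip_force"],s["position"][2]),s["force"].round(1))
def place(x,y,a,z,op,hi=150):
    go((x,y,hi),a);env.movel([x,y,z+12],None,250);r=env.movel([x,y,z],None,40,8);st();print("contact",r)
    env.grip(op);env.movel([x,y,hi],None,250)
E
python3 - <<'E'
from act import *;import pickle
d=pickle.load(open("cap1.pkl","rb"));L,R=d["L"],d["R"]
ring=lambda h,s,v:(s<95)&(v>95)
for n,c,r in(("bandL",L,(165,125,225,175)),("bandR",R,(405,125,460,175))):print(n,rect(blob(c,r,ring,22)))
go((640,-11,320),np.pi/2);c=env.capture("wrist");cv2.imwrite("pics/tray.png",c["color"][:,:,::-1]);pickle.dump(c,open("cap2.pkl","wb"))
red=lambda h,s,v:((h<8)|(h>172))&(s>150)&(v>70)
print("tray",rect(blob(c,(100,0,540,400),red,10)))
pick(417,165.3,np.pi/2+.065,4,84,40,40)
E
```

```text
bandL (array([ 4.48550537e+02, -2.06054688e-01]), 51.35568618774414, 45.017784118652344, np.float64(-1.5702516409121303))
bandR (array([447.80236816,  -6.09920502]), 51.62405014038086, 44.25031280517578, np.float64(1.1759749720234884))
tray (array([625.1796875 ,  -9.43911743]), 200.2274932861328, 149.91058349609375, np.float64(1.5572988937581567))
t7.8 gap63.8 F40.0 z129.4 [-0.4 -0.6 -2.7]
```

View pics/tray.png

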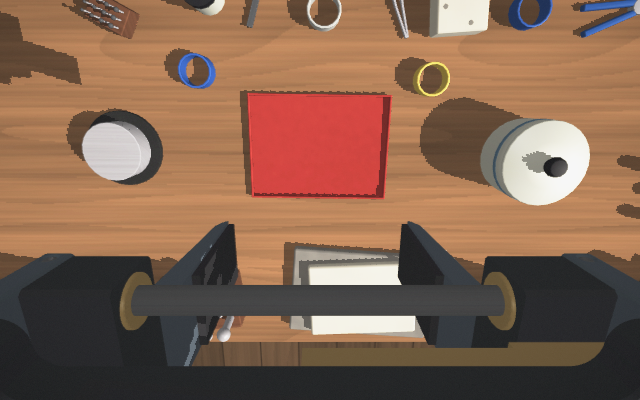

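The picture shows the tray cleanly (248–390, 93–198), measured 200×150 mm. The crock knob is at (556,167), and the brick is held (gap 63.8).

```bash
python3 - <<'E'
from act import *;import pickle
c=pickle.load(open("cap2.pkl","rb"));print("crock",cast(c,556,167,94)[:2])
a=1.5573-np.pi/2
place(625.2,-9.4,a,6.5,84)
go((640,-11,320),a+np.pi/2);c=env.capture("wrist")
pale=lambda h,s,v:(s<70)&(v>150)
b=rect(blob(c,(240,80,400,205),pale,35));print("brick",b)
pick(354.5,-313.1,1.068,4,78,30,25)
np.save("brick.npy",[*b[0],b[3]])
E
```

```text
crock [636.13462005 277.0853082 ]
t10.1 gap64.0 F40.0 z7.4 [-0.3  0.4  4.7]
contact True
brick (array([624.1149292 ,  -8.92884064]), 118.91450500488281, 61.297019958496094, np.float64(1.5562381566959784))
t16.7 gap55.9 F25.0 z129.9 [-0.1 -0.1 -1.7]
```

```bash
python3 - <<'E'
from act import *
a=1.5573-np.pi/2
place(624.5,-9.2,a,38.5,72,hi=170)
go((640,-11,320),a+np.pi/2);c=env.capture("wrist");cv2.imwrite("pics/char.png",c["color"][:,:,::-1])
dk=lambda h,s,v:(v<62)&(s<110)
b=rect(blob(c,(240,80,400,215),dk,63));print("char",b)
pick(448,-3,0,4,62,25,12)
E
```

```text
t19.4 gap55.8 F25.0 z39.2 [-1.   0.6  4.1]
contact True
char (array([625.95611572,  -9.80629349]), 77.00801086425781, 55.99859619140625, np.float64(1.5587800107984044))
t25.7 gap44.0 F12.0 z130.0 [ 0.2 -0.3 -0.9]
```

View pics/char.png

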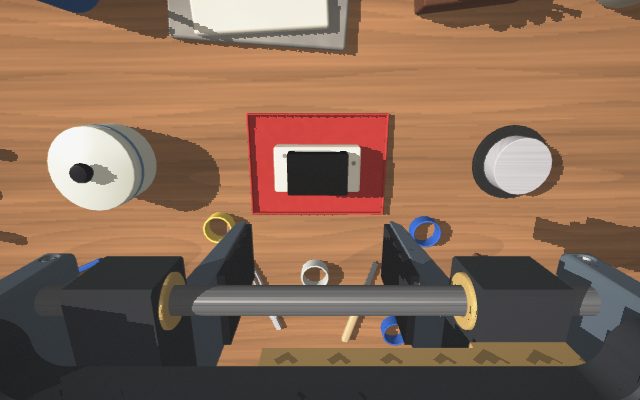

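The view (turned half round) shows the charcoal squarely on the brick at (318,172), with the brick in the tray's middle. The band is held (gap 44).

```bash
python3 - <<'E'
from act import *
a=1.5573-np.pi/2
place(625.4,-9.6,a,66.5,60,hi=180)
go((640,-11,320),a+np.pi/2);c=env.capture("wrist");cv2.imwrite("pics/band.png",c["color"][:,:,::-1][60:260,180:460].repeat(2,0).repeat(2,1))
u=np.array([np.cos(1.5573),np.sin(1.5573)])
ct=np.array([625.2,-9.4]);cr=np.array([636.1,277.1]);g=((cr-ct)@u);print("crock along",g,"perp",(cr-ct)@[u[1],-u[0]])
pick(339,299.4,0,16,80,40,20)
np.save("cup.npy",ct+u*167)
E
```

```text
t27.4 gap43.8 F12.0 z66.9 [-0.6  0.5  6.5]
contact True
crock along 286.6210127847486 perp 7.032427052235063
t33.9 gap59.9 F20.0 z129.9 [-0.5  0.  -2.1]
```

View pics/band.png

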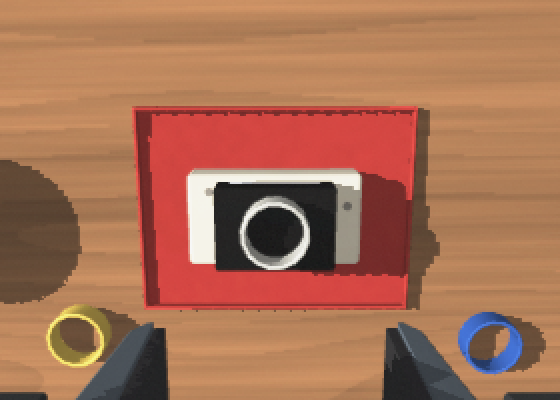

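The band lies centred on the charcoal, at crop (275,233). The cup is held (gap 59.9).

```bash
python3 - <<'E'
from act import *
a=1.5573-np.pi/2
u=np.array([np.cos(1.5573),np.sin(1.5573)]);ct=np.array([625.2,-9.4])
place(*(ct+u*166),a,15,80,hi=165)
pick(429.9,-152.8,0,10,62,30,20)
place(*(ct-u*153),a,9,62)
go((560,-11,330),a+np.pi/2);st()
for n in("wrist","side","scene"):
    c=env.capture(n);cv2.imwrite(f"pics/{n}9.png",c["color"][:,:,::-1])
    if n=="side":cv2.imwrite("pics/side9c.png",cv2.resize(c["color"][110:360,190:470,::-1],None,fx=2.3,fy=2.3))
    if n=="wrist":
        k=c
E
```

```text
t36.2 gap59.8 F20.0 z15.9 [ 1.7 -0.1  2.1]
contact True
t41.1 gap42.6 F20.0 z130.0 [-0.2 -0.2 -1.8]
t43.0 gap42.3 F20.0 z10.0 [ 1.1 -1.1  2.2]
contact True
t45.5 gap61.9 F0.0 z328.9 [-0.8 -0.4 -1.1]
```

View pics/wrist9.png

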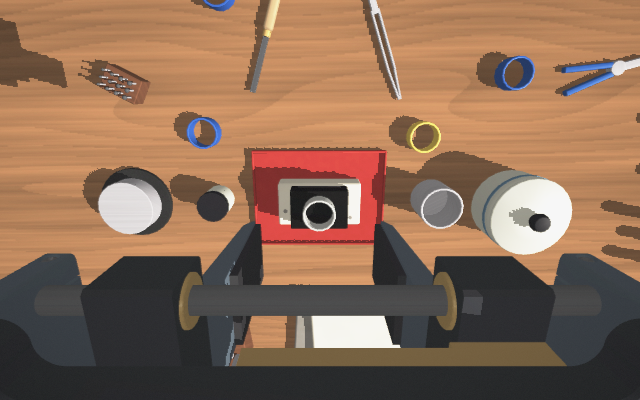

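View pics/side9c.png

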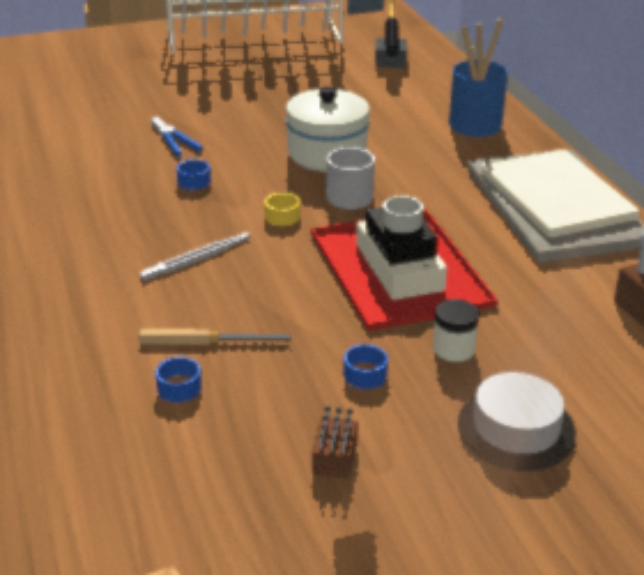

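Everything stands as asked: the stack is centred at (319,205), the cup at (441,208) is between tray and crock, and the jar at (213,204) is off the other end. The tools are undisturbed.

```bash
python3 - <<'E'
from rig import env
print(env.finish_job())
E
```

```text
the job is handed in; nothing more can be done
None
```

The soldering place is set up and the job was handed in at about 46 s on the robot's clock; the last pictures showed everything in place and the tweezers, file and pliers untouched, but no verdict came back.

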